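# Pack a gel-casting clamp with filler blocks and hold it closed

## Robot

A 6-joint arm with a two-finger parallel gripper is mounted at the origin on the work surface. World frame = base frame: x ahead of the robot, y to its left, z up, the work surface at z = 0. Lengths are in m, angles in degrees, forces in N, time in s.
With the tool pointing down it reaches from about 0.375 to 0.9 m from the base axis. Payload 3.1 kg.
Tool frame: the origin (TCP) lies at the very end of the fingers, on their centre line; the grasp point (between the pads) lies 19 mm behind it; z points along the fingers, y is the line along which they close (so a half turn about z gives the same grasp; the last joint's range is limited). The gripper opens to 87 mm and grips with 3 to 60 N. Pads are 19 mm wide; open, the fingers measure 117 mm over their backs; the gripper's body (75 mm by 190 mm) begins 51 mm behind the grasp point.
Start: joints at [-74.857, 30.224, 82.088, -0, 67.689, -10.227], TCP at [0.268, -0.565, 0.223] pointing down, gripper open.
Joint ranges: [-176.69, 176.69], [-43.24, 126.21], [12.49, 139.97], [-82, 262], [0, 151.66], [-163.58, 163.58]. Speed limits (degrees/s): [159.86, 159.86, 180, 180, 180, 180].

## Interface

Orientations are given as a 3x3 rotation matrix whose columns are the frame's x, y, z axes.
In Python, from rig import bot, imaging gives the robot as it stands.
- The arm moves only by the tool drive_tool, never from a script. Its argument "deltas" is text: rows parted by semicolons, each of 5 numbers parted by spaces: the finger opening in mm, from 0 to 87, then the shift along the world's x, y, z in mm, then the turn about the world's z in rad. In form: jaw dx dy dz twist; .... A call has 1 to 12 rows; each row is the pose to reach, as a shift and turn from the pose commanded when the call began; what a row does not reach only later rows make up. A row lasts 1/10 s, in which the tool goes at most 50 mm and 8.59 degrees, less where a joint would pass 70% of its speed; a pose out of reach is approached as far as the arm can. A call with a gripper value outside its range is refused whole. The fingers move at their own pace and stop on an object; the grip force is fixed at half the most. Time passes only in rows, so rows that repeat a pose let the fingers close. It gives the time, the measured TCP pose, the force, the opening and the grip force at its end, in the units of the state.
- bot.read_state(): the state, without advancing time (a new reading comes with each control period).
- imaging.capture(name): name is "side" or "top"; returns the picture (384x512x3 uint8, red, green, blue); there is no depth.
- imaging.camera_model(name): a dict with "fx", "fy", "cx", "cy" (pixels), "T" (4x4, takes a point from camera to world coordinates). Camera axes: x right, y down, z forward; pixel columns grow to the right and rows downward; lengths in m; the calibration is good to about 2 mm. A picture is of the moment at which its call begins. camera_model takes no time and is no camera call.
- bot.hand_in(): hands the job in; it is judged then, once.
The state is a dict: "time_s": time; "joint_positions": joint angles; "qvel": joint speeds; "tau": joint torques, N m; "position": TCP position; "tcp_rot": TCP orientation; "force": force on the tool from outside, world axes, zero at the start; "moment": the same for the moment, N m; "opening": opening from 0.0 (shut) to 1.0 (fully open); "grasp_force": force on a finger pad.
Only numpy, scipy, OpenCV 4.12 (cv2) and the standard library are available. Lean on these libraries where they do the work, as an engineer would, in place of code of your own. Each camera call takes 0.05 s, during which the arm holds its last target. There are 200 camera calls.

## Task

Push the block holder's spring ejector slide all the way to push out the filler block stuck in it, and stand that block upright in the channel of the casting clamp, between the pressure plate and the glass gel cassette. Add blocks from the rack in the same way, broad faces together, until the gap is so full that pushing the pressure plate closes up the stack and presses on the cassette (two or three blocks in all; a spare stays in the rack). Finish while holding the pressure plate pushed against the stack with light pressure that you can feel, about 5 newtons on the cassette, so that its spring gives a little without bottoming out, touching none of the blocks; leave the small dish, the calculator and the pen that lie close by where they are.

Things in the scene. Friction and masses are not known exactly. Their poses are not given: they have to be found in the camera images.
- frame: Casting clamp: an aluminium base plate fixed to the bench with a straight open-topped channel along its own x axis, 58 mm wide inside and centred on y = 0. Origin: middle of the base's underside; the channel floor is 10 mm above it; the low side walls reach 34 mm above it, from x = -60 to +125 mm. The base plate itself runs from x = -130 to +125 mm. Own +x points from the pressure plate to the gel cassette.
- press (a joint): The clamp's hand-pushed pressure plate sliding along the frame's +x: 0 = fully open (where its weak return spring, 50 N/m, brings it back to, within some 6 mm, when let go), 0.034 m = end of its travel, so it can close up a free space of at most about 30 mm and still press. Its face is 44 wide, up to 52 mm above the frame's underside.
- press_face (a point): Centre of the pressure plate's face towards the stack (moves with it); 32 mm above the frame's underside. The face looks along the frame's +x. The space for blocks is from here to point cassette_face.
- press_post (a point): Back (-x) face of the upright black post of the pressure plate, 55 mm above the frame's underside, mid-width; push here in the frame's +x. The post is 34 wide, 12 thick (this face and 12 mm in +x), and its top is 87 mm above the frame's underside; the space behind it and beside it is clear.
- cassette (a joint): The sprung glass gel cassette at the far end of the channel, carried by the adjustable stop: 0 = relaxed, it yields along the frame's +x against a stiff spring (1500 N/m) to 0.008 m = bottomed out.
- cassette_face (a point): Centre of the gel cassette's face towards the stack, 34 mm above the frame's underside. The face is 46 wide and its top is 57 mm above the frame's underside. The stop is fixed anew each time, so that the space between pressure plate (fully open) and cassette is 55 to 85 mm: two or three blocks.
- holder: Grey block holder fixed to the bench: 68 wide base plate, running from own x = -85 to +62 mm, with two upright walls (x = -34 to 0, 54 apart inside, tops 72 mm above the underside) that enclose block_a so that its edges cannot be gripped. Origin: underside, at the walls' +x end, mid-width; its floor is 6 mm above it. Own +x is the way the block comes out, onto an open landing that ends at a low lip (x = 56 to 62, 16 mm high).
- ejector (a joint): The holder's spring ejector slide, moving along the holder's +x: 0 = back (its weak spring, 50 N/m, returns it to within some 6 mm when let go), 0.038 m = end of travel. At the end of travel its face stands at the holder's x = +12 mm, so the block's centre is at +22 mm or a little farther and its edges are clear of the walls.
- ejector_post (a point): Back (-x) face of the upright black post of the ejector slide, 55 mm above the holder's underside, mid-width; push here in the holder's +x. The post is 34 wide, 12 thick, its top 85 mm above the underside; clear behind.
- block_a_c (a point): White plastic filler block, 20 thick (its own x) x 50 wide (its own y) x 70 tall (z), about 80 g, standing upright. This point is its centre, 35 mm above its underside. It starts enclosed in the holder, centre at the holder's x = -14 mm, standing on its floor (6 mm up).
- block_b_c (a point): White plastic filler block, 20 thick (its own x) x 50 wide (its own y) x 70 tall (z), about 80 g, standing upright. This point is its centre, 35 mm above its underside. It starts standing in the open rack (floor 6 mm up, ridges 18 mm up on its broad faces only, edges free); its neighbour stands 50 mm away, broad face to broad face.
- block_c_c (a point): White plastic filler block, 20 thick (its own x) x 50 wide (its own y) x 70 tall (z), about 80 g, standing upright. This point is its centre, 35 mm above its underside. It starts in the same rack beside block_b.
- rack: Steel rack fixed to the bench, 110 x 66 mm, with the two blocks at own x = -25 and +25 mm. Origin: middle of its underside.
- dish: Bystander, loose: small glass dish, 60 mm across, 14 mm tall; origin at the middle of its underside.
- calculator: Bystander, loose: black calculator, 140 (its own x) x 72 x 12 mm, lying flat; origin at the middle of its underside.
- pen: Bystander, loose: marker pen, 140 x 13 x 13 mm, lying along its own x; origin at the middle of its underside.
There are look-alikes about, which are no part of the job. What is shaped like the part that bears block_a_c but green is not meant.

How it is judged:
By the outcome, as a careful person would: the job done as asked, in the order asked, and still so for the second after the job is handed in, while the arm keeps its last pose, push and grip.
It also fails if it takes over 72 s, if anything falls off the work surface, if the arm or the gripper's body presses on something with over 40 N, if the wrist force passes 120 N, or if a joint passes its speed limit or range.

## Working session

There is one attempt and no reset: what is moved stays moved. The work goes in short steps, Python scripts to look and compute and a tool call to move; the robot and the scene stay as the last step left them, time stands still between calls to the robot, and variables do not carry over. Pictures are saved under pics/ and viewed, at most 10 in all, crops included, and the job is handed in when it is done.

Besides the shell and the picture viewer there is one more tool, called after ">>>" by a JSON object that holds its "fn" and its "kwargs". drive_tool: Moves the arm, as the interface text tells. Its arguments: {"type":"object","properties":{"deltas":{"type":"string"}},"required":["deltas"]}

```bash
mkdir -p pics; python3 - <<'E'
from rig import bot, imaging
import cv2, numpy as np
for n in("top","side"):
    im=imaging.capture(n); np.save(f"pics/{n}0.npy",im)
    m=imaging.camera_model(n); print(n,m["fx"],m["fy"],m["cx"],m["cy"]); print(np.round(m["T"],4))
    cv2.imwrite(f"pics/{n}0.png",cv2.resize(im[:,:,::-1],(800,600),interpolation=cv2.INTER_CUBIC))
s=bot.read_state(); print({k:np.round(v,3) for k,v in s.items()})
E
```

```text
top 376.7985296923025 376.7985296923025 261.3803279023507 191.77198780649275
[[ 0.0062 -0.9885  0.1513  0.4302]
 [-0.9997 -0.01   -0.0241  0.0016]
 [ 0.0254 -0.1511 -0.9882  0.8258]
 [ 0.      0.      0.      1.    ]]
side 399.6496600035514 399.6496600035514 258.223918090208 200.35809730260243
[[ 0.9974 -0.0317  0.064   0.5025]
 [-0.0677 -0.7074  0.7036 -0.5349]
 [ 0.023  -0.7061 -0.7077  0.5607]
 [ 0.      0.      0.      1.    ]]
{'time_s': np.float64(0.1), 'joint_positions': array([-74.854,  30.272,  82.149,  -0.   ,  67.69 , -10.226]), 'qvel': array([-0.039, -0.069, -0.11 , -0.083, -0.014, -0.035]), 'tau': array([-1.0000e-03, -4.4099e+01, -1.7715e+01,  6.4000e-02,  5.3000e-02,
       -0.0000e+00]), 'position': array([ 0.268, -0.564,  0.222]), 'tcp_rot': array([[ 0.904,  0.428, -0.001],
       [ 0.428, -0.904,  0.002],
       [ 0.   , -0.002, -1.   ]]), 'force': array([ 0.632,  0.315, -0.766]), 'moment': array([-0.004, -0.022, -0.012]), 'grasp_force': np.float64(0.0), 'opening': np.float64(0.999)}
```

View pics/top0.png

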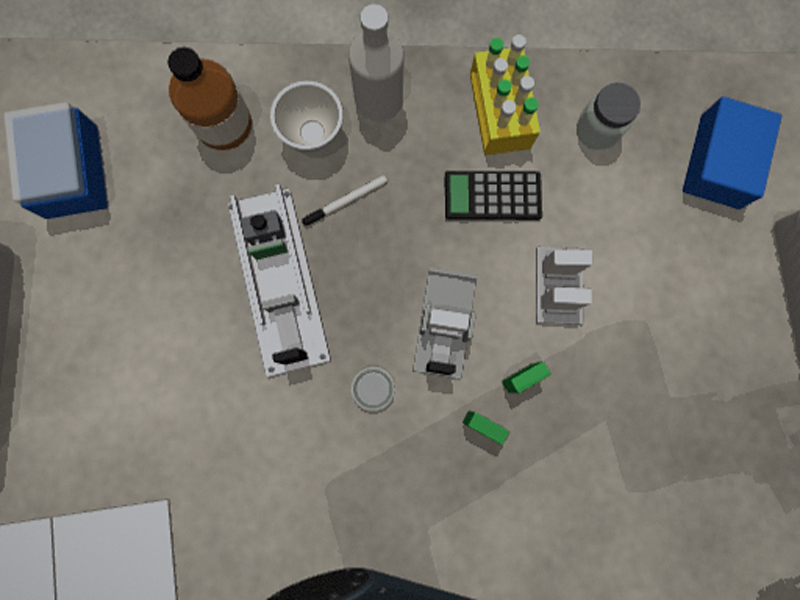

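View pics/side0.png

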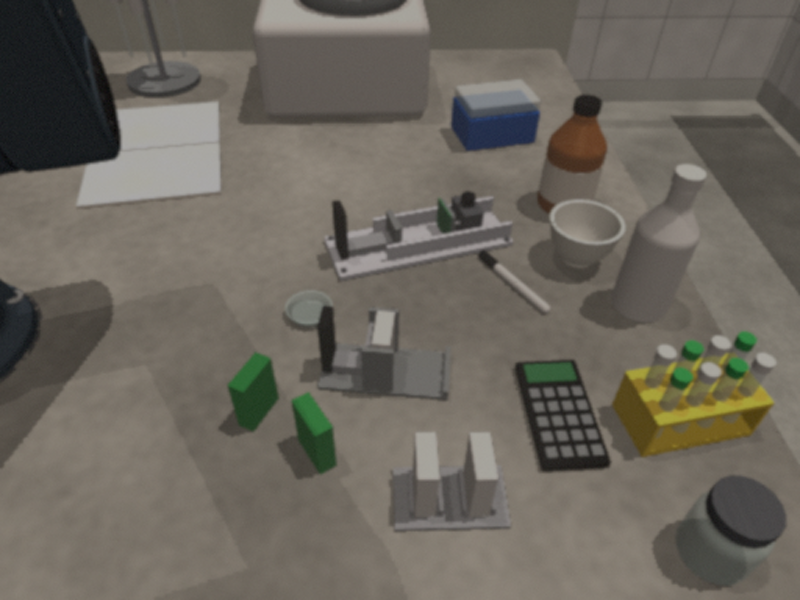

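The top view has these candidates: the white block in the holder (450,322), the rack blocks (572,262) and (572,297), and the green look-alikes (527,378) and (486,428), which I reject. The clamp is at (280,280), with its post at (290,355). The dish is at (373,390), the pen at (345,200) and the calculator at (493,195). Next I'll check the choice in close crops.

```bash
python3 - <<'E'
import cv2, numpy as np
t=np.load("pics/top0.npy")[:,:,::-1]; s=np.load("pics/side0.npy")[:,:,::-1]
def crop(im,x0,y0,w,h,k,n):
    c=cv2.resize(im[y0:y0+h,x0:x0+w],None,fx=k,fy=k,interpolation=cv2.INTER_CUBIC)
    c=cv2.convertScaleAbs(c,alpha=1.3,beta=10)
    for i in range(0,w,10): cv2.line(c,(i*k,0),(i*k,8 if i%50 else 18),(0,0,255),1)
    for i in range(0,h,10): cv2.line(c,(0,i*k),(8 if i%50 else 18,i*k),(0,0,255),1)
    cv2.imwrite(n,c)
crop(t,140,115,250,135,3,"pics/c_top.png")   # px=140+u/3, py=115+v/3
crop(s,190,110,160,120,5,"pics/c_side.png")
E
```

```text
(no output)
```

View pics/c_top.png

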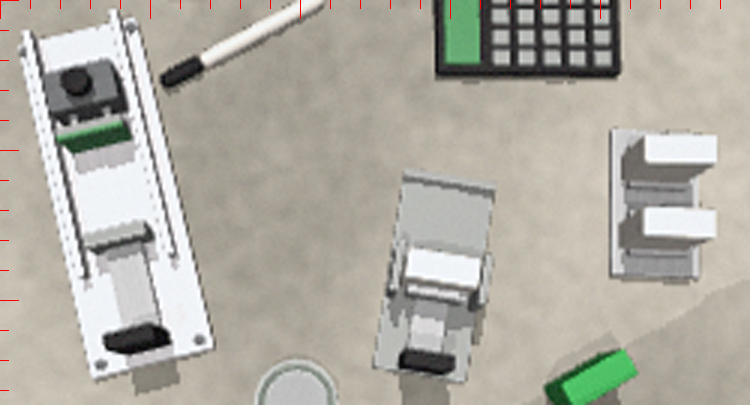

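View pics/c_side.png

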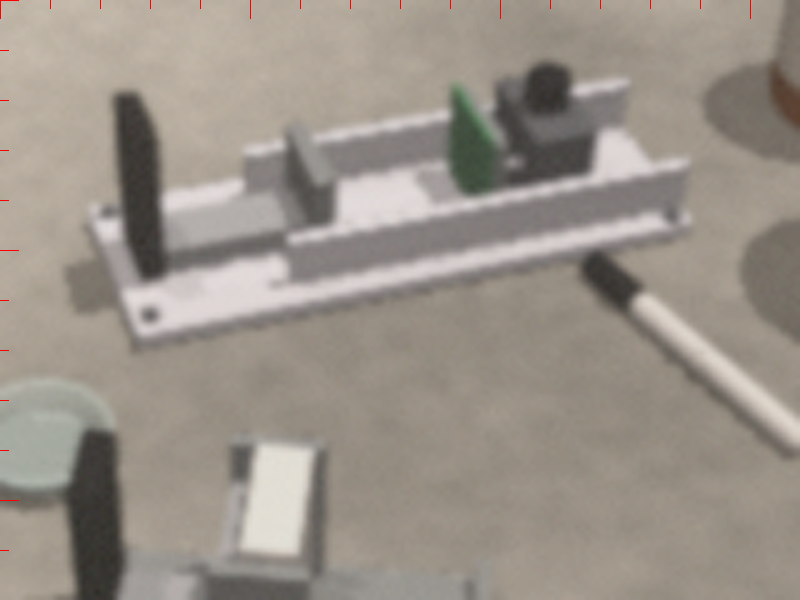

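The crops confirm the white block enclosed by the holder walls (crop 443,265). They also show the clamp with its green cassette plate (95,135), press plate (120,235) and post (136,338), and the white rack blocks (680,155) and (680,220). Now I'll fit the poses.

```bash
cat > h.py <<'E'
import numpy as np
from scipy.optimize import least_squares
from rig import imaging
CAM={n:imaging.camera_model(n) for n in("top","side")}
def T(u,v): return ("top",140+(u+.5)/3-.5,115+(v+.5)/3-.5)
def S(u,v): return ("side",190+(u+.5)/5-.5,110+(v+.5)/5-.5)
def F(u,v): return ("side",(u+.5)*.64-.5,(v+.5)*.64-.5)
def proj(n,P):
    m=CAM[n]; q=np.linalg.inv(m["T"])@np.r_[P,1]; return np.array([m["fx"]*q[0]/q[2]+m["cx"],m["fy"]*q[1]/q[2]+m["cy"]])
def hit(p,z):
    n,u,v=p; m=CAM[n]; d=m["T"][:3,:3]@[(u-m["cx"])/m["fx"],(v-m["cy"])/m["fy"],1]; o=m["T"][:3,3]
    return o+d*(z-o[2])/d[2]
def W(p,q):
    c,s=np.cos(p[2]),np.sin(p[2]); return np.array([p[0]+c*q[0]-s*q[1],p[1]+s*q[0]+c*q[1],q[2]])
def loc(p,P):
    c,s=np.cos(p[2]),np.sin(p[2]); d=P[:2]-p[:2]; return np.array([c*d[0]+s*d[1],-s*d[0]+c*d[1]])
def fit(pts,p0,extra=()):
    f=lambda p:np.concatenate([proj(c[0],W(p,np.array(q(p[3:]) if callable(q) else q)))-c[1:] for c,q in pts])
    r=least_squares(f,list(p0)+list(extra),loss="soft_l1"); return r.x,np.round(f(r.x).reshape(-1,2),1)
E
cat > fit.py <<'E'
from h import *
# frame: extra = base half width, wall lateral (centre)
fr,e=fit([(T(97,381),lambda k:(-.13,k[0],.01)),(T(215,348),lambda k:(-.13,-k[0],.005)),
 (T(27,32),lambda k:(.125,k[1],.034)),(T(113,12),lambda k:(.125,-k[1],.034)),(T(86,279),lambda k:(-.06,k[1],.034)),(T(175,262),lambda k:(-.06,-k[1],.034)),
 (S(137,340),lambda k:(-.13,-k[0],.005)),(S(92,208),lambda k:(-.13,k[0],.01)),(S(690,222),lambda k:(.125,-k[0],.008)),
 (S(288,237),lambda k:(-.06,-k[1],.034)),(S(245,150),lambda k:(-.06,k[1],.034)),(S(688,162),lambda k:(.125,-k[1],.034)),(S(628,80),lambda k:(.125,k[1],.034))],(.5,.2,.2),(.045,.031))
print("frame",fr.round(4),np.degrees(fr[2]),"\n",e.tolist())
for nm,c,z in [("cas L",T(60,138),.057),("cas R",T(130,122),.057),("casS",S(452,88),.057),("casS",S(497,135),.057),
 ("prT L",T(88,237),.052),("prT R",T(151,222),.052),("prS",S(292,122),.052),("prS",S(336,183),.052),
 ("postL",T(103,340),.087),("postR",T(168,335),.087),("postS",S(115,95),.087),("postS",S(150,130),.087)]:
    print(nm,(loc(fr,hit(c,z))*1e3).round(1))
ho,e=fit([(T(374,370),(-.085,.034,.003)),(T(466,382),(-.085,-.034,.003)),(T(404,172),(.062,.034,.016)),(T(495,187),(.062,-.034,.016)),
 (F(319,388),(-.085,-.034,.003)),(F(450,395),(.062,-.034,.003)),(F(452,352),(.062,-.034,.016))],(.5,-.1,-.1))
print("holder",ho.round(4),np.degrees(ho[2]),"\n",e.tolist())
for nm,c,z in [("a",T(407,250),.076),("a",T(482,257),.076),("a",T(479,295),.076),("a",T(402,287),.076),("post",T(403,347),.085),("post",T(455,355),.085)]:
    print(nm,(loc(ho,hit(c,z))*1e3).round(1))
ra,e=fit([(T(612,129),(.055,.033,.003)),(T(612,277),(-.055,.033,.003)),(T(698,279),(-.055,-.033,.003))],(.55,-.25,0))
print("rack",ra.round(4),np.degrees(ra[2]),"\n",e.tolist())
for nm,c in [("bF",[(647,135),(716,136),(716,164),(647,163)]),("bN",[(645,207),(716,209),(716,238),(645,236)])]:
    P=[hit(T(*q),.076) for q in c]; print(nm,np.round(np.mean(P,0),4),np.round(P,3).tolist())
for nm,c in [("dish",T(298,405)),("pen tip",T(163,83))]: print(nm,hit(c,.01).round(3))
E
python3 fit.py
```

```text
frame [0.5841 0.1634 0.263  0.0432 0.0318] 15.071541843249026 
 [[0.3, -0.9], [0.7, -0.1], [0.5, -0.9], [0.6, -1.1], [-0.4, -1.1], [-0.5, -3.0], [-0.9, 0.1], [-2.0, -0.1], [-0.3, -0.3], [-0.6, 0.1], [-0.9, -0.0], [-0.5, -0.7], [-0.6, -0.3]]
cas L [34.1 23. ]
cas R [ 33.2 -26.2]
casS [32.4 17.7]
casS [ 38.2 -20.2]
prT L [-37.4  20.4]
prT R [-38.  -23.7]
prS [-39.9  21. ]
prS [-35.7 -25.3]
postL [-112.6   19.6]
postR [-120.1  -21.7]
postS [-118.1   13.4]
postS [-110.8  -13.9]
holder [ 0.5365 -0.0701 -0.12  ] -6.8770597313361534 
 [[0.3, -0.7], [0.7, -0.7], [-1.2, -1.7], [-0.8, -2.7], [-1.0, -0.2], [-1.1, -0.0], [-1.8, 22.9]]
a [-7.  24.6]
a [ -5.1 -25.9]
a [-30.8 -26.7]
a [-32.1  24.9]
post [-72.1  19.9]
post [-72.9 -14.4]
rack [ 0.5789 -0.2344 -0.034 ] -1.949380719736154 
 [[-0.1, 0.3], [-0.4, -0.5], [0.6, 0.1]]
bF [ 0.6037 -0.2327  0.076 ] [[0.614, -0.209, 0.076], [0.613, -0.257, 0.076], [0.594, -0.256, 0.076], [0.594, -0.209, 0.076]]
bN [ 0.5532 -0.2302  0.076 ] [[0.564, -0.206, 0.076], [0.563, -0.255, 0.076], [0.543, -0.254, 0.076], [0.544, -0.206, 0.076]]
dish [0.429 0.029 0.01 ]
pen tip [0.665 0.132 0.01 ]
```

>>> {"fn": "drive_tool", "kwargs": {"deltas": "0 155 508 -50 -0.562;0 155 508 -50 -0.562;0 155 508 -50 -0.562;0 155 508 -50 -0.562;0 155 508 -50 -0.562;0 155 508 -50 -0.562;0 155 508 -50 -0.562;0 155 508 -50 -0.562;0 155 508 -50 -0.562;0 155 508 -50 -0.562;0 155 508 -50 -0.562;0 155 508 -50 -0.562"}}

```text
time_s: 1.3
position: [0.4223, -0.0529, 0.172]
tcp_rot: [[0.994, -0.113, -0.002], [-0.113, -0.994, 0.002], [-0.002, -0.001, -1.0]]
force: [-0.6, -0.3, -0.5]
opening: 0.028
grasp_force: 0.0
```

>>> {"fn": "drive_tool", "kwargs": {"deltas": "0 0 0 -40 0;0 0 0 -80 0;0 0 0 -110 0;0 0 0 -127 0;0 0 0 -127 0;0 0 0 -127 0"}}

```text
time_s: 1.9
position: [0.4228, -0.0574, 0.0455]
tcp_rot: [[0.993, -0.12, -0.001], [-0.12, -0.993, 0.0], [-0.001, -0.0, -1.0]]
force: [-0.3, 0.0, -0.4]
opening: 0.009
grasp_force: 0.0
```

```bash
python3 - <<'E'
from rig import bot, imaging
import cv2, numpy as np
s=bot.read_state(); print(s["position"],s["force"])
a=imaging.capture("top")[115:250,140:390,::-1]; b=imaging.capture("side")[150:285,150:350,::-1]
im=np.vstack([cv2.resize(a,(550,297),interpolation=2),cv2.resize(b,(440,297),interpolation=2)[:, :] if 0 else np.pad(cv2.resize(b,(440,297),interpolation=2),((0,0),(0,110),(0,0)))])
cv2.imwrite("pics/p1.png",im)
E
```

```text
[ 0.42281067 -0.05736827  0.04553887] [-0.27964018  0.02038774 -0.40951255]
```

View pics/p1.png

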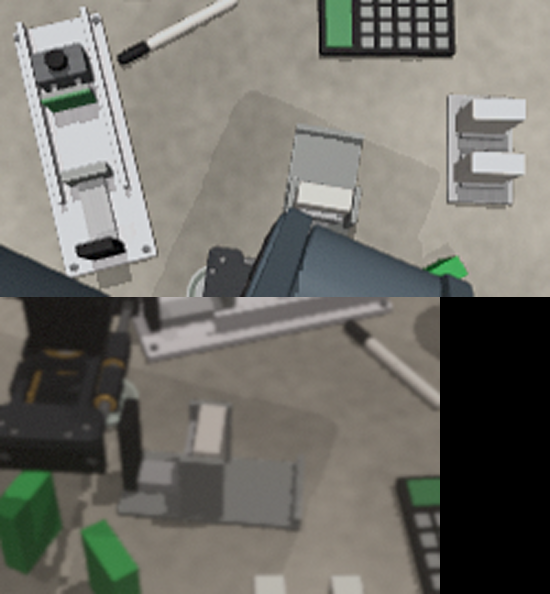

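The crop shows the closed fingers just behind the ejector post (side crop 130,440), lined up with the holder and clear of the dish. Next I push.

>>> {"fn": "drive_tool", "kwargs": {"deltas": "0 6 -0.7 0 0;0 12 -1.4 0 0;0 17 -2 0 0;0 21 -2.5 0 0;0 25 -3 0 0;0 29 -3.5 0 0;0 33 -4 0 0;0 37 -4.4 0 0;0 41 -4.9 0 0;0 45 -5.4 0 0"}}

```text
time_s: 3.0
position: [0.4677, -0.062, 0.0454]
tcp_rot: [[0.993, -0.119, -0.001], [-0.119, -0.993, 0.0], [-0.001, -0.0, -1.0]]
force: [-2.1, -1.3, -0.3]
opening: 0.004
grasp_force: 1.1
```

>>> {"fn": "drive_tool", "kwargs": {"deltas": "0 3 -0.4 0 0;0 6 -0.7 0 0;0 8 -1 0 0;0 10 -1.2 0 0;0 11 -1.3 0 0"}}

```text
time_s: 3.5
position: [0.4787, -0.0634, 0.0455]
tcp_rot: [[0.993, -0.119, -0.0], [-0.119, -0.993, 0.0], [-0.0, -0.0, -1.0]]
force: [-2.8, -2.2, -0.5]
opening: 0.007
grasp_force: 1.3
```

>>> {"fn": "drive_tool", "kwargs": {"deltas": "0 2 -0.2 0 0;0 4 -0.5 0 0;0 5 -0.6 0 0;0 6 -0.7 0 0"}}

```text
time_s: 3.9
position: [0.4796, -0.0631, 0.0454]
tcp_rot: [[0.993, -0.118, -0.011], [-0.118, -0.993, 0.002], [-0.011, -0.001, -1.0]]
force: [-12.4, -4.5, 7.9]
opening: 0.005
grasp_force: 6.1
```

>>> {"fn": "drive_tool", "kwargs": {"deltas": "0 1 -0.1 0 0;0 2 -0.2 0 0;0 3 -0.4 0 0"}}

```text
time_s: 4.2
position: [0.4795, -0.0628, 0.0453]
tcp_rot: [[0.993, -0.118, -0.017], [-0.118, -0.993, 0.004], [-0.017, -0.002, -1.0]]
force: [-19.1, -5.3, 11.3]
opening: 0.004
grasp_force: 8.4
```

The end stop is reached: the force rises while the tool stands still. I'll back off, lift and look.

>>> {"fn": "drive_tool", "kwargs": {"deltas": "0 -12 1.4 0 0;0 -30 3.6 0 0;0 -45 5.4 0 0;0 -45 5.4 50 0;0 -45 5.4 100 0;85 -45 5.4 140 0;85 -80 5.4 140 0;85 -80 5.4 140 0"}}

```text
time_s: 5.0
position: [0.4052, -0.058, 0.1868]
tcp_rot: [[0.993, -0.119, 0.0], [-0.119, -0.993, 0.0], [0.0, -0.0, -1.0]]
force: [-0.8, 0.5, -0.4]
opening: 0.195
grasp_force: 0.0
```

```bash
python3 - <<'E'
from rig import bot, imaging
import cv2, numpy as np
s=bot.read_state(); print(s["position"],s["force"])
a=imaging.capture("top")[140:240,250:390,::-1]; b=imaging.capture("side")[190:350,190:340,::-1]
A=cv2.resize(a,None,fx=4,fy=4,interpolation=2); B=cv2.resize(b,None,fx=2.5,fy=2.5,interpolation=2)
h=400; im=np.hstack([A,B]); im=im[:, :]
cv2.imwrite("pics/p2.png",cv2.resize(im,(800,int(im.shape[0]*800/im.shape[1])))); print(A.shape,B.shape)
E
```

```text
[ 0.40522345 -0.05798592  0.18678232] [-0.79456658  0.51521153 -0.38111428]
(400, 560, 3) (400, 375, 3)
```

View pics/p2.png

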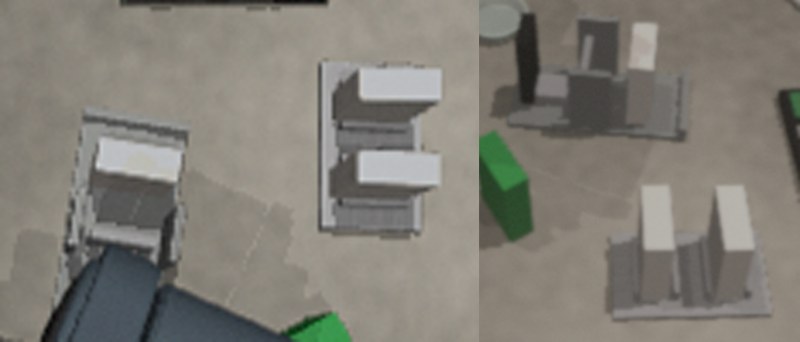

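Block A is fully out and upright, with its far top edge at (97,138)–(182,143). The ejector has retracted.

```bash
python3 - <<'E'
from h import *
k=800/935
t=lambda u,v:("top",250+u/k/4-.4,140+v/k/4-.4)
s=lambda u,v:("side",190+(u/k-560)/2.5-.3,190+v/k/2.5-.3)
P=[hit(t(*q),.076) for q in[(97,138),(182,143),(181,178),(94,170)]]; print(np.round(P,4))
P=[hit(s(*q),.076) for q in[(633,25),(657,25),(655,68),(628,67)]]; print(np.round(P,4),np.mean(P,0))
ho=(.5345,-.0702,-.12); print(W(ho,(.022,0,.076)),[loc(ho,p) for p in P])
E
```

```text
[[ 0.5696 -0.0501  0.076 ]
 [ 0.5671 -0.1006  0.076 ]
 [ 0.5461 -0.0998  0.076 ]
 [ 0.5504 -0.0484  0.076 ]]
[[ 0.552  -0.0558  0.076 ]
 [ 0.5711 -0.0566  0.076 ]
 [ 0.5653 -0.1025  0.076 ]
 [ 0.5448 -0.1006  0.076 ]] [ 0.55830633 -0.07887121  0.076     ]
[ 0.55634179 -0.07283367  0.076     ] [array([0.01559779, 0.01642649]), array([0.03475901, 0.01786696]), array([ 0.03445594, -0.02842616]), array([ 0.01387998, -0.02890305])]
```

>>> {"fn": "drive_tool", "kwargs": {"deltas": "87 50 -6 0 0;87 100 -11 0 0;87 150 -16 0 0;87 150 -16 -40 0;87 150 -16 -80 0;87 150 -16 -80 0;87 150 -16 -80 0"}}

```text
time_s: 5.8
position: [0.5581, -0.0749, 0.1047]
tcp_rot: [[0.993, -0.119, -0.001], [-0.119, -0.993, 0.001], [-0.002, -0.001, -1.0]]
force: [0.1, 0.5, 0.3]
opening: 0.922
grasp_force: 0.0
```

>>> {"fn": "drive_tool", "kwargs": {"deltas": "87 0 0 -30 0;87 0 0 -55 0;87 0 0 -65 0;87 0 0 -65 0;60 0 0 -65 0;45 0 0 -65 0;45 0 0 -65 0;40 0 0 -65 0;40 0 0 -65 0;40 0 0 -65 0;40 0 0 -65 0;40 0 0 -65 0"}}

```text
time_s: 7.0
position: [0.5579, -0.0751, 0.0408]
tcp_rot: [[0.993, -0.119, 0.0], [-0.119, -0.993, -0.0], [0.0, 0.0, -1.0]]
force: [-1.3, 0.9, 4.2]
opening: 0.574
grasp_force: 30.0
```

>>> {"fn": "drive_tool", "kwargs": {"deltas": "40 0 0 20 0;40 0 0 60 0;40 0 0 100 0;40 9 45 100 0.1;40 17 90 100 0.2;40 26 135 100 0.3;40 34 180 100 0.382;40 39 215 100 0.382;40 43.7 242.4 100 0.382;40 43.7 242.4 90 0.382;40 43.7 242.4 70 0.382;40 43.7 242.4 70 0.382"}}

```text
time_s: 8.2
position: [0.5986, 0.1666, 0.1073]
tcp_rot: [[0.966, 0.26, -0.007], [0.26, -0.966, -0.001], [-0.008, -0.001, -1.0]]
force: [-0.3, -0.3, -1.3]
opening: 0.575
grasp_force: 30.0
```

```bash
python3 - <<'E'
from rig import bot, imaging
import cv2, numpy as np
s=bot.read_state(); print(s["position"],s["force"],s["tcp_rot"][:,0])
a=imaging.capture("top")[115:245,140:240,::-1]; b=imaging.capture("side")[110:210,190:345,::-1]
A=cv2.resize(a,None,fx=3,fy=3,interpolation=2); B=cv2.resize(b,None,fx=3.2,fy=3.2,interpolation=2)
im=np.zeros((390,800,3),np.uint8); im[:,:300]=A; im[:320,304:304+B.shape[1]]=B
cv2.imwrite("pics/p3.png",im)
E
```

```text
[0.59860688 0.16659234 0.10731464] [-0.29119041 -0.29130731 -1.32950842] [ 0.96559322  0.25994859 -0.00751431]
```

View pics/p3.png

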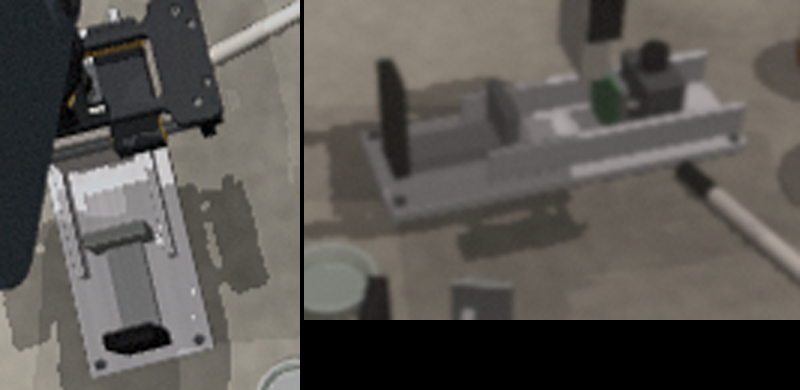

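The block hangs over the channel just short of the cassette, with its bottom at about side crop (590,80). I'll compare the predicted corners with the picture.

```bash
python3 - <<'E'
from h import *
b=(.5986,.1666,.263)
for n,f in (("side",lambda p:(304+(p[0]-190)*3.2,(p[1]-110)*3.2)),("top",lambda p:((p[0]-140)*3,(p[1]-115)*3))):
  for z in(.0728,.107,.1428): print(n,z,[tuple(np.round(f(proj(n,W(b,np.array((x,y,z))))),0).astype(int).tolist()) for x,y in((-.01,-.025),(.01,-.025),(.01,.025),(-.01,.025))])
E
python3 - <<'E'
import cv2
im=cv2.imread("pics/p3.png")[0:130,520:680]
cv2.imwrite("pics/p3z.png",cv2.resize(cv2.convertScaleAbs(im,alpha=1.5,beta=20),None,fx=4,fy=4,interpolation=2))
E
```

```text
side 0.0728 [(578, 79), (607, 74), (579, 32), (552, 37)]
side 0.107 [(581, 34), (610, 29), (582, -12), (554, -7)]
side 0.1428 [(584, -16), (615, -21), (585, -61), (556, -57)]
top 0.0728 [(133, 155), (127, 127), (54, 145), (61, 173)]
top 0.107 [(124, 144), (117, 114), (41, 133), (48, 162)]
top 0.1428 [(113, 130), (106, 100), (27, 119), (33, 150)]
```

View pics/p3z.png

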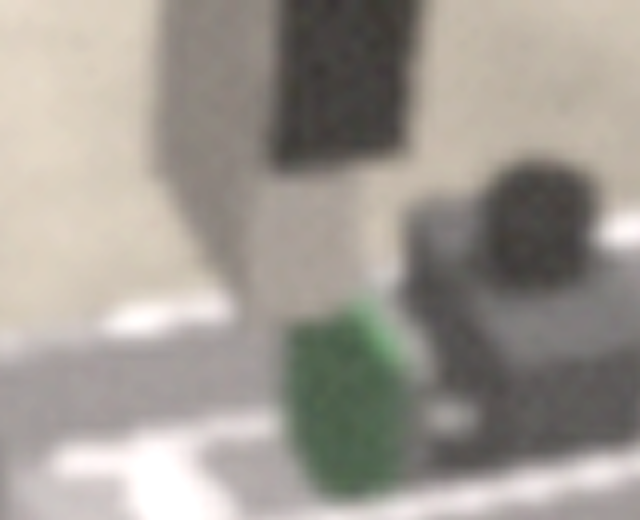

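The picture agrees within about 2 mm, so the block is centred on the tool. Next I descend carefully into the channel.

>>> {"fn": "drive_tool", "kwargs": {"deltas": "40 0 0 0 0;40 0 0 -15 0;40 0 0 -28 0;40 0 0 -36 0;40 0 0 -42 0;40 0 0 -46 0;40 0 0 -50 0;40 0 0 -50 0"}}

```text
time_s: 9.1
position: [0.6013, 0.1675, 0.06]
tcp_rot: [[0.966, 0.26, -0.001], [0.26, -0.966, 0.0], [-0.001, -0.0, -1.0]]
force: [-0.8, 0.6, -0.2]
opening: 0.572
grasp_force: 30.0
```

>>> {"fn": "drive_tool", "kwargs": {"deltas": "40 0 0 -4 0;40 0 0 -8 0;40 0 0 -11 0;40 0 0 -13 0;40 0 0 -14.5 0;40 0 0 -15.5 0;40 0 0 -15.5 0"}}

```text
time_s: 9.8
position: [0.6014, 0.1675, 0.0449]
tcp_rot: [[0.966, 0.26, -0.0], [0.26, -0.966, 0.0], [-0.0, -0.0, -1.0]]
force: [-0.9, 1.8, -0.7]
opening: 0.571
grasp_force: 30.0
```

>>> {"fn": "drive_tool", "kwargs": {"deltas": "40 0 0 -0.6 0;40 0 0 -1.2 0;40 0 0 -1.2 0;55 0 0 -1.2 0;70 0 0 -1.2 0;70 0 0 -1.2 0;70 0 0 -1.2 0;70 0 0 30 0;70 0 0 70 0;70 0 0 100 0;70 -50 -30 100 0;70 -90 -60 100 0"}}

```text
time_s: 11.0
position: [0.519, 0.112, 0.1463]
tcp_rot: [[0.965, 0.262, 0.005], [0.262, -0.965, -0.0], [0.004, 0.002, -1.0]]
force: [-0.1, -0.5, -0.5]
opening: 0.801
grasp_force: 0.0
```

>>> {"fn": "drive_tool", "kwargs": {"deltas": "87 6 -48 0 -0.1;87 12 -96 0 -0.2;87 18 -144 0 -0.289;87 24 -192 0 -0.289;87 30 -240 0 -0.289;87 36 -288 0 -0.289;87 42 -320 0 -0.289;87 42 -339 0 -0.289;87 42 -339 -20 -0.289;87 42 -339 -45 -0.289;87 42 -339 -45 -0.289;87 42 -339 -45 -0.289"}}

```text
time_s: 12.2
position: [0.5597, -0.2259, 0.0998]
tcp_rot: [[1.0, -0.025, -0.002], [-0.025, -1.0, 0.001], [-0.002, -0.001, -1.0]]
force: [-0.5, 0.2, 0.5]
opening: 0.996
grasp_force: 0.0
```

```bash
python3 - <<'E'
from rig import bot, imaging
import cv2, numpy as np
s=bot.read_state(); print(s["position"],s["force"],s["tcp_rot"][:,0])
a=imaging.capture("top")[115:245,140:240,::-1]; b=imaging.capture("side")[240:350,230:340,::-1]; c=imaging.capture("side")[110:210,190:345,::-1]
A=cv2.resize(a,None,fx=3,fy=3,interpolation=2); B=cv2.resize(b,None,fx=2.5,fy=2.5,interpolation=2); C=cv2.resize(c,None,fx=3.2,fy=3.2,interpolation=2)
im=np.zeros((600,800,3),np.uint8); im[:390,:300]=A; im[:320,304:304+C.shape[1]]=C; im[322:322+275,304:579]=B
cv2.imwrite("pics/p4.png",im)
E
```

```text
[ 0.55967072 -0.22588305  0.09978241] [-0.54466731  0.17432788  0.48137872] [ 0.99967481 -0.02544592 -0.0016692 ]
```

View pics/p4.png

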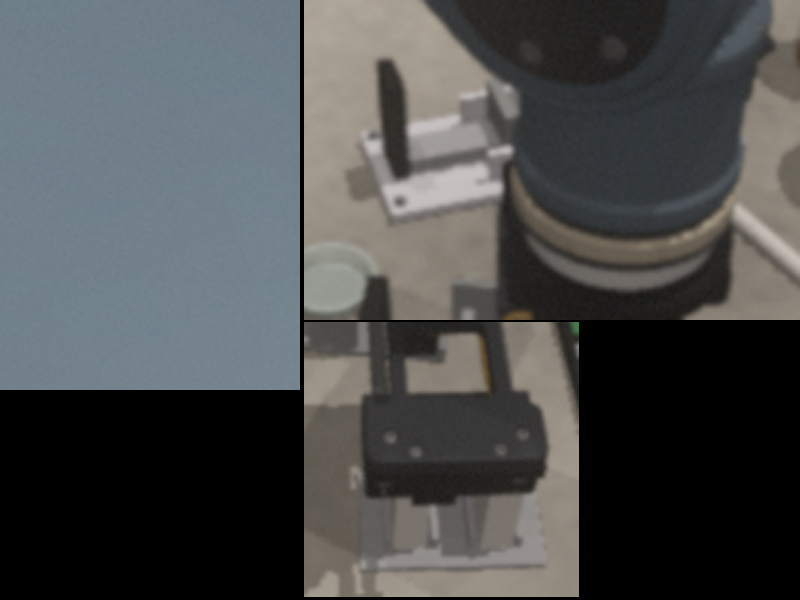

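The rack crop shows the finger (433,490) about 6 mm to the +x side of block b's near face (412,520). That agrees with the readout, so I'll correct it and grasp.

>>> {"fn": "drive_tool", "kwargs": {"deltas": "87 -6.2 -6 0 0;87 -6.2 -6 0 0;87 -6.2 -6 -30 0;87 -6.2 -6 -52 0;87 -6.2 -6 -59.5 0;87 -6.2 -6 -59.5 0;55 -6.2 -6 -59.5 0;40 -6.2 -6 -59.5 0;40 -6.2 -6 -59.5 0;40 -6.2 -6 -59.5 0;40 -6.2 -6 -59.5 0;40 -6.2 -6 -59.5 0"}}

```text
time_s: 13.55
position: [0.554, -0.2326, 0.0409]
tcp_rot: [[1.0, -0.026, 0.0], [-0.026, -1.0, 0.0], [0.0, -0.0, -1.0]]
force: [-0.2, 0.9, 2.3]
opening: 0.573
grasp_force: 30.0
```

>>> {"fn": "drive_tool", "kwargs": {"deltas": "40 0 0 20 0;40 0 0 60 0;40 0 0 100 0;40 3 45 100 0.1;40 5 90 100 0.2;40 8 135 100 0.2885;40 11 180 100 0.2885;40 14 225 100 0.2885;40 16 270 100 0.2885;40 19 315 100 0.2885;40 21 355 100 0.2885;40 22.6 393.1 100 0.2885"}}

```text
time_s: 14.75
position: [0.5762, 0.1622, 0.1403]
tcp_rot: [[0.966, 0.26, -0.0], [0.26, -0.966, -0.0], [-0.0, 0.0, -1.0]]
force: [0.1, -0.8, -1.6]
opening: 0.572
grasp_force: 30.0
```

>>> {"fn": "drive_tool", "kwargs": {"deltas": "40 0 0 0 0;40 0 0 0 0"}}

```text
time_s: 14.95
position: [0.5761, 0.161, 0.1402]
tcp_rot: [[0.965, 0.262, -0.001], [0.262, -0.965, -0.001], [-0.001, 0.0, -1.0]]
force: [-0.3, -0.5, -1.1]
opening: 0.571
grasp_force: 30.0
```

>>> {"fn": "drive_tool", "kwargs": {"deltas": "40 0 0 -40 0;40 0 0 -65 0;40 0 0 -72 0;40 0 0 -78 0;40 0 0 -84 0;40 0 0 -89 0;40 0 0 -93 0;40 0 0 -95 0;40 0 0 -96 0;40 0 0 -96 0"}}

```text
time_s: 15.95
position: [0.5765, 0.1607, 0.0445]
tcp_rot: [[0.966, 0.259, -0.0], [0.259, -0.966, 0.001], [0.0, -0.001, -1.0]]
force: [-0.6, 3.3, 0.7]
opening: 0.573
grasp_force: 30.0
```

>>> {"fn": "drive_tool", "kwargs": {"deltas": "40 0 0 -0.8 0;40 0 0 -0.8 0;55 0 0 -0.8 0;70 0 0 -0.8 0;70 0 0 -0.8 0;70 0 0 -0.8 0;70 0 0 40 0;70 0 0 80 0;0 -45 -12 80 0;0 -90 -24 80 0;0 -131.5 -34.7 80 0;0 -131.5 -34.7 80 0"}}

```text
time_s: 17.15
position: [0.4355, 0.1247, 0.1239]
tcp_rot: [[0.966, 0.259, -0.013], [0.259, -0.966, -0.001], [-0.013, -0.002, -1.0]]
force: [0.5, 0.4, 0.6]
opening: 0.526
grasp_force: 0.0
```

>>> {"fn": "drive_tool", "kwargs": {"deltas": "0 0 0 0 0;0 0 0 -40 0;0 0 0 -74 0;0 0 0 -74 0;0 0 0 -74 0"}}

```text
time_s: 17.65
position: [0.4464, 0.1256, 0.0503]
tcp_rot: [[0.966, 0.259, 0.0], [0.259, -0.966, -0.0], [0.0, 0.0, -1.0]]
force: [0.0, 0.5, 0.1]
opening: 0.068
grasp_force: 0.0
```

```bash
python3 - <<'E'
from rig import bot, imaging
import cv2, numpy as np
s=bot.read_state(); print(s["position"],s["force"],s["opening"])
a=imaging.capture("top")[110:250,130:250,::-1]; c=imaging.capture("side")[95:205,185:345,::-1]
A=cv2.resize(a,None,fx=2.75,fy=2.75,interpolation=2); C=cv2.resize(c,None,fx=2.9,fy=2.9,interpolation=2)
im=np.zeros((390,800,3),np.uint8); im[:385,:330]=A; im[:319,334:334+464]=C
cv2.imwrite("pics/p5.png",cv2.convertScaleAbs(im,alpha=1.3))
E
```

```text
[0.44635019 0.12560982 0.05030177] [0.02729654 0.50483183 0.10723159] 0.06797651235233046
```

View pics/p5.png

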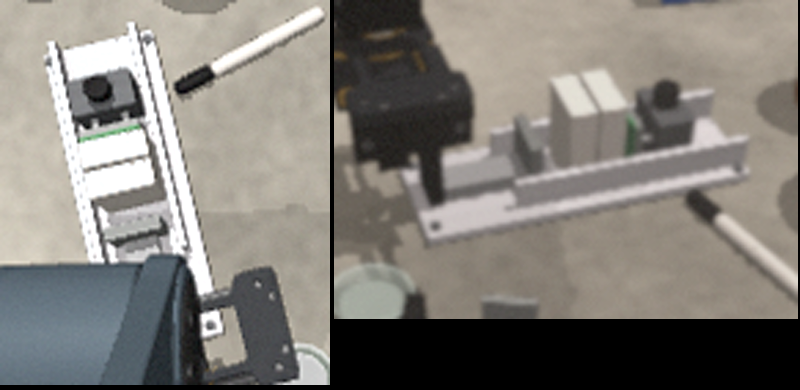

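Both blocks stand upright in the channel, A at (600,75) and B at (570,80), with the cassette just beyond. The fingers are behind the press post (430,165). Next I push to test the fill and close up the blocks.

>>> {"fn": "drive_tool", "kwargs": {"deltas": "0 4 1 0 0;0 8 2.1 0 0;0 12 3.1 0 0;0 16 4.2 0 0;0 20 5.2 0 0;0 23 6 0 0;0 26 6.8 0 0"}}

```text
time_s: 18.45
position: [0.471, 0.1324, 0.0505]
tcp_rot: [[0.966, 0.259, -0.001], [0.259, -0.966, -0.0], [-0.001, -0.0, -1.0]]
force: [-1.3, -0.2, 0.6]
opening: 0.007
grasp_force: 0.5
```

>>> {"fn": "drive_tool", "kwargs": {"deltas": "0 3 0.8 0 0;0 6 1.6 0 0;0 8 2.1 0 0;0 10 2.6 0 0;0 10 2.6 0 0"}}

```text
time_s: 18.95
position: [0.4809, 0.1351, 0.0504]
tcp_rot: [[0.966, 0.259, -0.001], [0.259, -0.966, 0.0], [-0.001, -0.0, -1.0]]
force: [-1.0, 0.4, 0.5]
opening: 0.011
grasp_force: 1.0
```

>>> {"fn": "drive_tool", "kwargs": {"deltas": "0 2 0.5 0 0;0 4 1 0 0;0 5 1.3 0 0;0 5 1.3 0 0"}}

```text
time_s: 19.35
position: [0.4854, 0.1363, 0.0504]
tcp_rot: [[0.966, 0.259, -0.002], [0.259, -0.966, -0.0], [-0.002, -0.0, -1.0]]
force: [-3.4, -1.2, 1.1]
opening: 0.006
grasp_force: 2.0
```

>>> {"fn": "drive_tool", "kwargs": {"deltas": "0 2 0.5 0 0;0 3 0.8 0 0;0 3 0.8 0 0"}}

```text
time_s: 19.65
position: [0.4868, 0.1366, 0.0504]
tcp_rot: [[0.966, 0.26, -0.005], [0.26, -0.966, -0.001], [-0.005, -0.0, -1.0]]
force: [-6.2, -3.2, 4.5]
opening: 0.004
grasp_force: 3.5
```

>>> {"fn": "drive_tool", "kwargs": {"deltas": "0 2 0.5 0 0;0 3 0.8 0 0;0 3 0.8 0 0"}}

```text
time_s: 19.95
position: [0.488, 0.137, 0.0504]
tcp_rot: [[0.966, 0.26, -0.008], [0.26, -0.966, -0.002], [-0.009, -0.001, -1.0]]
force: [-9.2, -5.6, 7.5]
opening: 0.002
grasp_force: 5.0
```

Both blocks (10/10 pictures viewed) have now been pushed. The force grows as the plate still yields, at about 2–3 N/mm, unlike the ejector's rigid end stop. I'll measure how far the plate has travelled numerically.

```bash
cat > tr.py <<'E'
from h import *
import cv2,sys
fr=(.5841,.1634,.263)
def match(ref,cur,n,pl,half,z,rng=np.arange(-12,45,.5)):
    """slide patch around frame-local point pl along frame +x; best shift in mm"""
    c0=proj(n,W(fr,np.array((*pl,z)))); t=cv2.getRectSubPix(ref,half,tuple(c0)); out=[]
    for d in rng:
        c=proj(n,W(fr,np.array((pl[0]+d/1e3,pl[1],z))))
        q=cv2.getRectSubPix(cur,half,tuple(c)); out.append(cv2.matchTemplate(q,t,cv2.TM_CCOEFF_NORMED)[0,0])
    i=int(np.argmax(out)); return rng[i],round(float(out[i]),3)
E
python3 - <<'E'
from tr import *
for n in("top","side"): np.save(f"pics/{n}_press.npy",imaging.capture(n))
s0,s1=np.load("pics/side0.npy"),np.load("pics/side_press.npy"); t0,t1=np.load("pics/top0.npy"),np.load("pics/top_press.npy")
for nm,pl,z,h in(("plate",(-.038,0),.05,(13,13)),("plate near",(-.038,-.018),.05,(9,9)),("cassette",(.037,-.02),.05,(9,9)),("post",(-.116,0),.08,(9,15)),("wall ref",(.05,-.031),.034,(21,9)),("stop",(.07,0),.05,(15,15))):
    print(nm,match(s0,s1,"side",pl,h,z), match(t0,t1,"top",pl,h,z))
E
```

```text
plate (np.float64(32.5), 0.704) (np.float64(44.5), 0.538)
plate near (np.float64(31.0), 0.784) (np.float64(44.5), 0.35)
cassette (np.float64(44.5), 0.48) (np.float64(20.5), 0.679)
post (np.float64(6.0), 0.718) (np.float64(-6.0), 0.29)
wall ref (np.float64(6.0), 0.915) (np.float64(1.5), 0.926)
stop (np.float64(0.5), 0.98) (np.float64(0.0), 0.999)
```

>>> {"fn": "drive_tool", "kwargs": {"deltas": "0 1.5 0.4 0 0;0 3 0.8 0 0;0 3 0.8 0 0"}}

```text
time_s: 20.35
position: [0.4893, 0.1375, 0.0504]
tcp_rot: [[0.965, 0.26, -0.012], [0.26, -0.965, -0.002], [-0.012, -0.001, -1.0]]
force: [-11.1, -6.4, 9.7]
opening: 0.007
grasp_force: 6.3
```

```bash
python3 - <<'E'
from tr import *
for n in("top","side"): np.save(f"pics/{n}_press2.npy",imaging.capture(n))
E
```

>>> {"fn": "drive_tool", "kwargs": {"deltas": "0 1.5 0.4 0 0;0 3 0.8 0 0;0 3 0.8 0 0"}}

```text
time_s: 20.75
position: [0.4905, 0.1379, 0.0503]
tcp_rot: [[0.965, 0.261, -0.016], [0.261, -0.965, -0.003], [-0.016, -0.001, -1.0]]
force: [-13.6, -8.3, 11.2]
opening: 0.003
grasp_force: 7.7
```

The plate is still yielding at about 2 N/mm with no rigid stop, so two blocks suffice. To calibrate the cassette's yield I'll compare pictures pressed and released, then push again to 5 N.

```bash
python3 - <<'E'
from tr import *
for n in("top","side"): np.save(f"pics/{n}_press3.npy",imaging.capture(n))
E
```

>>> {"fn": "drive_tool", "kwargs": {"deltas": "0 -5 -1.3 0 0;0 -10 -2.6 0 0;0 -15 -3.9 0 0;0 -20 -5.2 0 0;0 -20 -5.2 0 0"}}

```text
time_s: 21.35
position: [0.4784, 0.1342, 0.0507]
tcp_rot: [[0.966, 0.259, 0.001], [0.259, -0.966, -0.0], [0.001, 0.0, -1.0]]
force: [-0.2, -1.0, -0.1]
opening: 0.003
grasp_force: 0.7
```

```bash
python3 - <<'E'
from tr import *
for n in("top","side"): np.save(f"pics/{n}_rel.npy",imaging.capture(n))
L=lambda n,k:np.load(f"pics/{n}_{k}.npy")
r=np.arange(-4,14,.25)
for k in("press","press2","press3"):
  for n in("top","side"):
    rel=L(n,"rel")
    print(k,n,"blocks",match(rel,L(n,k),n,(.015,0),(25,17),.08,r),"blocks low",match(rel,L(n,k),n,(.01,-.02),(19,19),.06,r),"green",match(rel,L(n,k),n,(.038,0),(19,9),.057,r))
  d=lambda a:np.load(a)
  print("plate vs start",match(np.load("pics/side0.npy"),L("side",k),"side",(-.038,-.018),(9,9),.05),"vs rel",)
print("plate rel",match(np.load("pics/side0.npy"),L("side","rel"),"side",(-.038,-.018),(9,9),.05),match(np.load("pics/side0.npy"),L("side","rel"),"side",(-.038,0),(13,13),.05))
E
```

```text
press top blocks (np.float64(6.25), 0.422) blocks low (np.float64(12.25), 0.858) green (np.float64(3.0), 0.983)
press side blocks (np.float64(3.0), 0.99) blocks low (np.float64(3.75), 0.994) green (np.float64(2.25), 0.993)
plate vs start (np.float64(31.0), 0.784) vs rel
press2 top blocks (np.float64(8.25), 0.321) blocks low (np.float64(13.0), 0.763) green (np.float64(4.0), 0.968)
press2 side blocks (np.float64(4.5), 0.989) blocks low (np.float64(5.0), 0.993) green (np.float64(4.5), 0.983)
plate vs start (np.float64(33.0), 0.794) vs rel
press3 top blocks (np.float64(9.0), 0.244) blocks low (np.float64(13.75), 0.656) green (np.float64(5.5), 0.949)
press3 side blocks (np.float64(6.0), 0.988) blocks low (np.float64(6.5), 0.993) green (np.float64(6.0), 0.977)
plate vs start (np.float64(33.5), 0.804) vs rel
plate rel (np.float64(33.5), 0.6) (np.float64(20.0), 0.732)
```

Cassette yield is confirmed: about 3.4, 4.7 and 6.2 mm at the three steps, with plate travel about 31 mm at the first, short of its 34 mm end. I'll push back to roughly the first step, about 5 N.

>>> {"fn": "drive_tool", "kwargs": {"deltas": "0 3 0.8 0 0;0 6 1.6 0 0;0 8 2.1 0 0;0 10 2.6 0 0;0 11.5 3 0 0;0 12.5 3.3 0 0;0 13.4 3.5 0 0;0 13.4 3.5 0 0;0 13.4 3.5 0 0;0 13.4 3.5 0 0"}}

```text
time_s: 22.45
position: [0.4875, 0.1369, 0.0504]
tcp_rot: [[0.966, 0.26, -0.008], [0.26, -0.966, -0.002], [-0.008, -0.001, -1.0]]
force: [-7.4, -5.2, 5.9]
opening: 0.005
grasp_force: 4.4
```

```bash
python3 - <<'E'
from tr import *
from rig import bot
s=bot.read_state(); print(s["position"],s["force"],s["time_s"])
L=lambda n,k:np.load(f"pics/{n}_{k}.npy"); r=np.arange(-4,14,.25)
c={n:imaging.capture(n) for n in("top","side")}
n="side"; rel=L(n,"rel")
print("yield",match(rel,c[n],n,(.015,0),(25,17),.08,r),match(rel,c[n],n,(.01,-.02),(19,19),.06,r),match(rel,c[n],n,(.038,0),(19,9),.057,r))
print("top green",match(L("top","rel"),c["top"],"top",(.038,0),(19,9),.057,r))
# bystanders: pen, calculator vs start in the side view; dish
s0=np.load("pics/side0.npy")
for nm,(x,y),w in(("pen",(328,178),30),("calc",(360,265),40),("dish",(195,198),16)):
    t=s0[y-w//2:y+w//2,x-w//2:x+w//2]; q=c["side"][y-w//2-8:y+w//2+8,x-w//2-8:x+w//2+8]
    m=cv2.minMaxLoc(cv2.matchTemplate(q,t,cv2.TM_CCOEFF_NORMED)); print(nm,round(m[1],3),m[3][0]-8,m[3][1]-8)
E
```

```text
[0.48753403 0.13693048 0.05039489] [-7.41445745 -5.15492967  5.89485653] 22.45
yield (np.float64(2.75), 0.99) (np.float64(3.25), 0.994) (np.float64(2.25), 0.994)
top green (np.float64(2.25), 0.988)
pen 0.998 0 0
calc 0.998 0 0
dish 0.844 -1 0
```

```bash
python3 -c "
from rig import bot
print(bot.hand_in())"
```

```text
the job is handed in; nothing more can be done
None
```

I ejected block A and stood it and block B in the clamp. I handed in holding the pressure plate at about 5 N, estimated from roughly 3.2 mm of cassette yield in the images. Block C stayed in the rack, the pen and calculator checked unmoved, and the dish check was weaker (image match 0.84).

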